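# Lock the open filter cap on the autosampler

## Robot

A 6-joint arm with a two-finger parallel gripper is mounted at the origin on the work surface. World frame = base frame: x ahead of the robot, y to its left, z up, the work surface at z = 0. Lengths are in mm, angles in rad, forces in N, time in s.
With the tool pointing down it reaches from about 350 to 950 mm from the base axis. Payload 17.4 kg.
Tool frame: the origin (TCP) lies on the front face of the gripper's body, between the roots of the fingers; the fingertips stand 84 mm ahead of it and the grasp point (between the pads) lies 65 mm ahead of it (pinch_z is the distance from the TCP to the grasp point, in mm); z points along the fingers, y is the line along which they close (so a half turn about z gives the same grasp; the last joint's range is limited). The gripper opens to 93 mm and grips with 3 to 60 N. Pads are 15 mm wide; open, the fingers measure 128 mm over their backs; the gripper's body (75 mm by 188 mm) begins 65 mm behind the grasp point.
Start: joints at [-1.153, 0.116, 1.442, -0, 1.584, -0.038], TCP at [297.114, -606.099, 302.746] pointing down, gripper open.
Joint ranges: [-2.83, 2.83], [-0.83, 2.19], [0.07, 2.5], [-1.14, 4.28], [0.01, 3], [-2.97, 2.97]. Speed limits (rad/s): [1.89, 1.89, 2.22, 3.14, 3.14, 3.14].

## Interface

Orientations are given as a rotation vector (axis times angle).
In Python, from rig import * gives the robot as it stands. The module is installed in compiled form; this text tells all that it offers. Calls block until the motion is done:
- move_to(position, orientation): joint-space move of the TCP to a pose.
- line_to(position, ori=None, rate=150, contact_N=None): straight line of the TCP; ori=None keeps the orientation; rate is the mean speed in mm/s. With contact_N (N) it stops when the force on the tool has changed by that much, and returns True; else False.
- goto_joints(angles): joint-space move.
- set_gripper(opening): opening from 0.0 (shut) to 1.0 (fully open); the grip force is fixed at half the most; returns when the fingers have stopped.
- pause(seconds).
- solve_ik(position, orientation): joint angles nearest the present ones, or None.
- sense(): the state.
- read_camera(name): name is "side" or "top"; returns a dict with "img" (384x512x3 uint8, red, green, blue), "fx", "fy", "cx", "cy" (pixels), "rvec" (rotation vector, rad) and "tvec" (3), from world to camera coordinates, as OpenCV has them. Camera axes: x right, y down, z forward; pixel columns grow to the right and rows downward; lengths in mm; the calibration is good to about 2 mm. A picture is of the moment at which its call begins. There is no depth.
A pose or a line that the arm cannot do raises Unreachable and nothing moves.
- close_job(): hands the job in; it is judged then, once.
The state is a dict: "t": time; "q": joint angles; "qd": joint speeds; "joint_efforts": joint torques, N m; "tool_pos": TCP position; "ee_rot": TCP orientation; "ft_force": force on the tool from outside, world axes, zero at the start; "wrist_torque": the same for the moment, N m; "grip_width": opening from 0.0 (shut) to 1.0 (fully open); "gripper_force": force on a finger pad.
Only numpy, scipy, OpenCV 4.12 (cv2) and the standard library are available. Lean on these libraries where they do the work, as an engineer would, in place of code of your own. Each camera call takes 0.05 s, during which the arm holds its last target. There are 200 camera calls.

## Task

One of the three bayonet filter caps on the blue autosampler, the orange one, stands up unlocked in its port. Push it down against its spring, turn it a quarter turn clockwise (seen from above) while it is down, then let it rise into its seat and let go. Leave the green and grey caps, which are already locked, alone.

Things in the scene. Friction and masses are not known exactly. Their poses are not given: they have to be found in the camera images.
- cap_orange: Orange cap, unlocked in its port, 0.1 kg: body 42 mm across, 30 mm high; grip bar on top 40 long, 13 thick, from 30 to 60 mm above the origin. Lugs below the bar's ends. Origin: centre of underside; x along the bar, z up. Turns only when pushed 12 mm down or more (17 is good, 22 the bottom), only clockwise from above; lugs can rise from 76 deg to the stop at 104. 2 mm of side play.
- port_orange: Aluminium collar fixed on the deck, 74 mm across, 33 high, around the orange cap. Origin: centre of underside; z up. Lug openings at +x, -x; red dots at +y, -y. Start: bar along x, cap's underside 28 mm above this origin on a spring plate (6 N, 12 N when 22 mm down). Locked: bar along y, underside at 22 mm, held up in the seat by the spring, so it cannot turn back.
- cap_green: Green filter cap of the same make, already locked in a port of its own about 120 to 240 mm away; origin at the centre of its underside, x along its grip bar. To be left alone.
- cap_grey: Grey filter cap of the same make, already locked in a port of its own; origin at the centre of its underside, x along its grip bar. To be left alone.
Mind the look-alikes: they are no part of the job. There is more than one size of the cap_orange; the job needs the largest.

How it is judged:
By the outcome, as a careful person would: the job done as asked, in the order asked, and still so for the second after the job is handed in, with the robot touching nothing.
It also fails if it takes over 35 s, if anything falls off the work surface, if the arm or the gripper's body presses on something with over 40 N, if the wrist force passes 120 N, or if a joint passes its speed limit or range.

## Working session

There is one attempt and no reset: what is moved stays moved. The work goes in short steps, each a Python script; the robot and the scene stay as the last script left them, time stands still between calls to the robot, and variables do not carry over. Pictures are saved under pics/ and viewed, at most 10 in all, crops included, and the job is handed in when it is done.

```bash
mkdir -p pics
python3 - <<'E'
from rig import *
import cv2,numpy as np,pickle
d={}
for n in("top","side"):
    c=read_camera(n);d[n]=c
    cv2.imwrite(f"pics/{n}0.png",c["img"][:,:,::-1])
    print(n,c["fx"],c["cx"],c["cy"],c["rvec"],c["tvec"])
pickle.dump(d,open("cams.pkl","wb"))
s=sense();print(s["t"],s["ee_rot"],s["tool_pos"],s["ft_force"])
E
```

```text
top 356.7179424919311 261.69888976138316 192.0265160094436 [ 2.13346129 -2.14146189  0.17779802] [ 48.02729468 495.89491572 657.18791062]
side 382.1168113393357 261.2214949899835 187.3761447296048 [ 0.23071642 -2.6467486   1.46659168] [524.46590504 106.27388958 741.54168968]
0.1 [-3.05935791e+00 -7.09543734e-01  3.24354780e-04] [ 297.06881469 -606.01968375  302.06945201] [-1.16262317  0.64188268 -0.0247077 ]
```

View pics/top0.png

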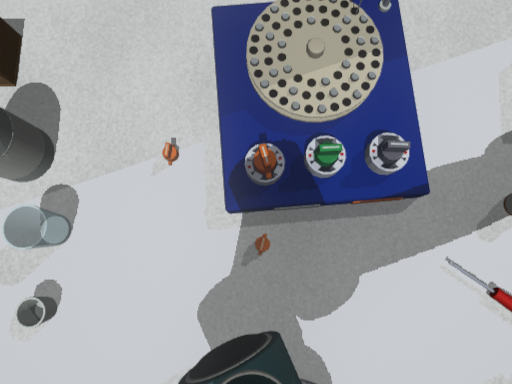

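View pics/side0.png

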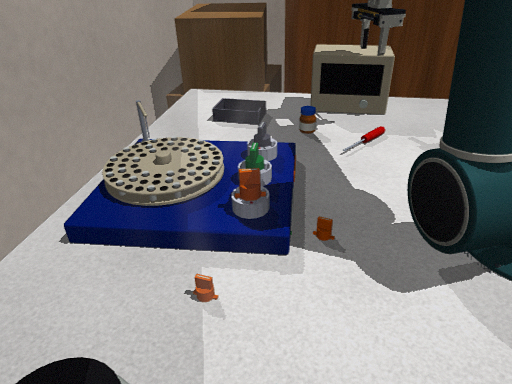

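The top image shows three orange candidates: a cap in its port on the deck at (265,160), and loose ones at (171,153) and (263,243), which are smaller look-alikes. I choose the one at (265,160); in the side view it is at (250,190). A close crop will check it.

Run:
```python
import cv2,numpy as np,pickle
d=pickle.load(open("cams.pkl","rb"))
a=d["top"]["img"][130:200,230:300];b=d["side"]["img"][160:230,215:285]
im=np.hstack([cv2.resize(x,(400,400),interpolation=cv2.INTER_CUBIC) for x in(a,b)])
cv2.imwrite("pics/crop1.png",im[:,:,::-1])
for n,(x0,y0,x1,y1) in dict(top=(230,130,300,200),side=(215,150,285,230)).items():
    im=d[n]["img"];hsv=cv2.cvtColor(im,cv2.COLOR_RGB2HSV)
    m=cv2.inRange(hsv,(3,150,60),(15,255,255));k=np.zeros_like(m);k[y0:y1,x0:x1]=255
    m&=k
    br=cv2.inRange(hsv,(3,150,170),(15,255,255))&k
    for q in(m,br):
        c=max(cv2.findContours(q,0,2)[0],key=cv2.contourArea);print(n,cv2.boundingRect(c),cv2.minAreaRect(c))
    w=cv2.inRange(hsv,(0,0,110),(179,70,255))&k
    c=max(cv2.findContours(w,0,2)[0],key=cv2.contourArea);print("collar",cv2.boundingRect(c),cv2.fitEllipse(cv2.convexHull(c)))
```

```text
top (255, 144, 21, 26) ((263.7500305175781, 158.25), (24.041629791259766, 20.50609588623047), 45.0)
top (259, 144, 9, 13) ((263.28900146484375, 149.9633026123047), (11.398133277893066, 5.938523769378662), 73.3007583618164)
collar (259, 143, 26, 39) ((265.59344482421875, 162.2686767578125), (36.60147476196289, 38.123783111572266), 8.076728820800781)
side (235, 168, 31, 33) ((249.4261474609375, 184.1707763671875), (31.451501846313477, 30.231159210205078), 86.8201675415039)
side (239, 169, 13, 4) ((244.9590301513672, 170.0491943359375), (2.9876792430877686, 11.860180854797363), 84.80557250976562)
collar (260, 150, 17, 35) ((267.9736328125, 159.46087646484375), (15.073627471923828, 50.788631439208984), 7.174585342407227)
```

View pics/crop1.png

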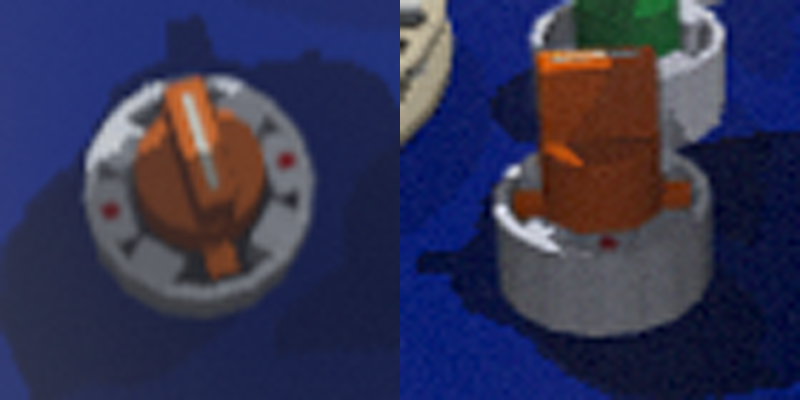

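Confirmed: this is the unlocked cap with its bar over the lug openings. In the crop, the red dots are at (110,211) and (287,160) and the bar stripe runs (187,95)-(215,187). I'll triangulate next.

```bash
cat > h.py <<'E'
import cv2,numpy as np,pickle
def ray(c,u,v):
    R=cv2.Rodrigues(np.array(c["rvec"]))[0];o=-R.T@np.array(c["tvec"])
    w=R.T@np.array([(u-c["cx"])/c["fx"],(v-c["cy"])/c["fy"],1]);return o,w/np.linalg.norm(w)
def tri(r1,r2):
    (a,u),(b,v)=r1,r2
    s,t=np.linalg.lstsq(np.c_[u,-v],b-a,rcond=None)[0]
    p,q=a+s*u,b+t*v;return (p+q)/2,np.linalg.norm(p-q)
def plane(r,z): o,w=r;return o+w*(z-o[2])/w[2]
E
python3 - <<'E'
from h import *
d=pickle.load(open("cams.pkl","rb"))
k=5.714
T=lambda x,y:ray(d["top"],230+x/k-.5,130+y/k-.5)
S=lambda x,y:ray(d["side"],215+(x-400)/k-.5,160+y/k-.5)
print("collar",tri(T(198.5,185.5),S(604,203)))
print("dot near side", tri(T(110,211),S(608,243)))
print("stripe",tri(T(201,141),S(598,53)))
print("stripe ends",tri(T(187,95),S(550,57)),tri(T(215,187),S(645,50)), tri(T(187,95),S(645,50)))
z=tri(T(198.5,185.5),S(604,203))[0][2]
a,b=plane(T(110,211),z),plane(T(287,160),z);print(a,b,np.degrees(np.arctan2(*(b-a)[1::-1])), np.linalg.norm(a-b))
a,b=plane(T(187,95),z+55),plane(T(215,187),z+55);print(a,b,(a+b)/2,np.degrees(np.arctan2(*(b-a)[1::-1])),np.linalg.norm(a-b))
# deck edge height: green / grey
E
```

```text
collar (array([546.38253415,  41.33020448,  80.89422116]), np.float64(0.1742940758451229))
dot near side (array([537.97546928,  70.17969997,  84.15579926]), np.float64(1.7790792599573597))
stripe (array([545.71876972,  41.19231383, 140.02290465]), np.float64(1.410929037779028))
stripe ends (array([560.63265961,  45.35290862, 139.3968221 ]), np.float64(2.3960451344852087)) (array([531.08351215,  37.07769892, 140.24990756]), np.float64(0.49495719260721677)) (array([542.69549655,  44.79382151, 148.2400598 ]), np.float64(26.916972653794087))
[537.8438933   70.22532468  80.89422116] [554.77898762  12.29681262  80.89422116] -73.70399833003712 60.35320977198805
[560.43676916  45.23330309 135.89422116] [531.92537517  36.97978642 135.89422116] [546.18107217  41.10654475 135.89422116] -163.85525624536342 29.681983167472275
```

```bash
cat >> h.py <<'E'
from scipy.spatial.transform import Rotation as Ro
def ori(yaw): return (Ro.from_euler('z',yaw,degrees=True)*Ro.from_euler('x',180,degrees=True)).as_rotvec()
C=np.array([546.,41.2]); 
def P(z): return [C[0],C[1],z]
E
python3 - <<'E'
from rig import *
from h import *
d=pickle.load(open("cams.pkl","rb"))
print("knob",tri(ray(d["top"],316,45),ray(d["side"],163,153))[0],"green",tri(ray(d["top"],329,147),ray(d["side"],255,147))[0])
s=sense();print(s["q"],s["grip_width"])
for y in(16.2,196.2):
    for dy in(0,-90,-95):
        q=solve_ik(P(198),ori(y+dy));print(y+dy,None if q is None else np.round(q,3))
E
```

```text
knob [767.00647856 -57.55535949 107.92772966] green [558.81392724 -70.61201163 131.48402647]
[-1.15281111e+00  1.16468106e-01  1.44218110e+00 -7.90633365e-06
  1.58399558e+00 -3.78080198e-02] 1.0019983906166938
16.2 [ 0.029 -0.115  1.844  0.     1.413  1.317]
-73.8 [ 0.029 -0.115  1.844 -0.     1.413  2.888]
-78.8 None
196.2 [ 0.029 -0.115  1.844  0.     1.413 -1.825]
106.19999999999999 [ 0.029 -0.115  1.844  0.     1.413 -0.254]
101.19999999999999 [ 0.029 -0.115  1.844 -0.     1.413 -0.167]
```

Run:
```python
from rig import *
from h import *
set_gripper(.5)
move_to(P(290),ori(196.2))
print(line_to(P(198),rate=80,contact_N=6))
s=sense();print(s["t"],s["tool_pos"],s["ft_force"],s["q"][5])
ims=[read_camera(n)["img"] for n in("top","side")]
im=np.hstack([cv2.resize(ims[0][110:210,210:310],(400,400)),cv2.resize(ims[1][120:220,200:300],(400,400))])
cv2.imwrite("pics/near1.png",im[:,:,::-1])
```

```text
False
4.7583 [546.20113084  41.19593217 198.58999938] [ 0.21730172  0.28425441 -0.57120162] -1.82483791967975
```

View pics/near1.png

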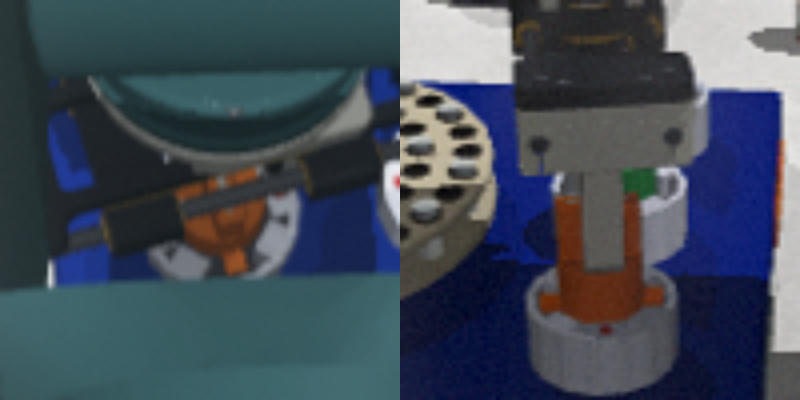

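In the side view the near finger (x≈603) is centred on the bar (557–642), and the tip is just above the body top. Next I grip and press.

Run:
```python
from rig import *
from h import *
f=lambda l:(lambda s:print(l,round(s["t"],2),np.round(s["tool_pos"],1),np.round(s["ft_force"],1),np.round(s["wrist_torque"],2),round(s["grip_width"],3),s["gripper_force"]))(sense())
set_gripper(0.); f("grip")
z0=sense()["tool_pos"][2]
for dz in(6,12,17.5):
    line_to(P(z0-dz-.6),rate=40); f(dz)
pause(.2)
im=cv2.resize(read_camera("side")["img"][120:220,200:300],(500,500))
cv2.imwrite("pics/down.png",im[:,:,::-1])
```

```text
grip 5.49 [546.   41.2 198. ] [ 0.1 -0.   0.2] [ 0.08 -0.18 -0.01] 0.142 29.987448155879974
6 5.81 [546.2  41.2 191.8] [-1.8  0.5  5.3] [0.14 0.06 0.02] 0.136 29.99420553445816
12 6.11 [546.3  41.2 186. ] [-2.2 -0.8  7.5] [0.08 0.17 0.01] 0.139 29.995354413986206
17.5 6.39 [546.3  41.2 180.6] [-2.4 -0.2 10.7] [ 0.09  0.34 -0.04] 0.139 29.996461272239685
```

View pics/down.png

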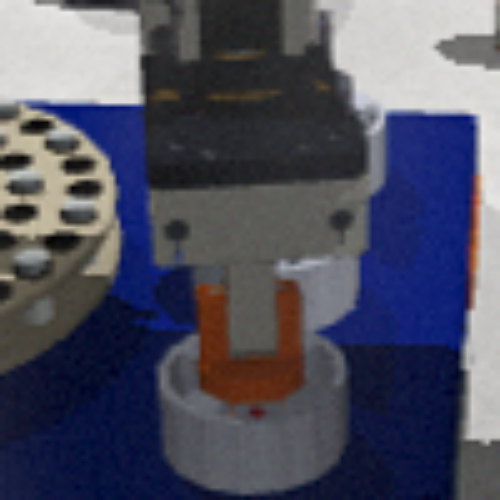

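The cap is down about 17 mm: the lugs are hidden in the collar and the force is 10.7 N, as the spring predicts. Now I turn it clockwise with joint 6, then raise it into the seat.

Run:
```python
from rig import *
from h import *
f=lambda l:(lambda s:print(l,round(s["t"],2),np.round(s["tool_pos"],1),np.round(s["ft_force"],1),np.round(s["wrist_torque"],2),round(s["grip_width"],3),round(s["q"][5],3)))(sense())
z0=198.
q=solve_ik(P(z0-18),ori(196.2))
q=np.array(q)
ok=True
for a in(15,45,75,90):
    t=q.copy();t[5]=q[5]+np.radians(a);goto_joints(list(t));f(a)
    if abs(sense()["wrist_torque"][2])>1.5: ok=False;print("stop");break
if ok:
    for dz in(12,8,6): line_to(P(z0-dz),rate=25);f(dz)
im=cv2.resize(read_camera("side")["img"][120:220,200:300],(500,500))
cv2.imwrite("pics/turned.png",im[:,:,::-1])
```

```text
15 7.0 [546.5  41.2 181.1] [-0.2 -0.8  8.4] [ 0.15  0.04 -0.1 ] 0.138 -1.562
45 7.57 [546.5  41.3 181.1] [0.4 0.7 9.3] [ 0.1  -0.13 -0.07] 0.135 -1.039
75 8.13 [546.5  41.2 181.1] [0.9 0.4 9.2] [ 0.06 -0.12 -0.05] 0.137 -0.515
90 8.49 [546.5  41.2 181.2] [ 0.7 -0.6  9.6] [-0.02 -0.13 -0.06] 0.136 -0.253
12 8.88 [546.5  41.2 187.1] [ 0.2 -0.6  7.4] [ 0.06 -0.28 -0.08] 0.136 -0.254
8 9.19 [546.5  41.2 191. ] [1.9 0.2 6.7] [-0.02 -0.41 -0.07] 0.135 -0.254
6 9.44 [546.3  41.2 192. ] [ 4.4 -0.9 -2. ] [-0.01 -1.14 -0.03] 0.137 -0.254
```

View pics/turned.png

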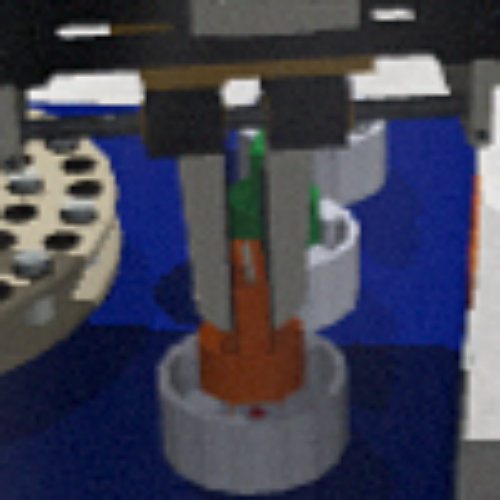

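The force flipped to −2 N at 6 mm down, so the lugs are held up in the seat and the bar is turned 90°. Time to release, retreat and check.

Run:
```python
from rig import *
from h import *
set_gripper(.45)
line_to(P(300),rate=120)
goto_joints([-1.153,.116,1.442,0,1.584,-.038]);pause(.3)
s=sense();print(s["t"],s["ft_force"])
c=[read_camera(n)["img"] for n in("top","side")]
im=np.hstack([cv2.resize(c[0][100:220,220:420],(500,300),interpolation=2),cv2.resize(c[1][120:220,215:315],(300,300),interpolation=2)])
cv2.imwrite("pics/end.png",im[:,:,::-1])
```

```text
13.9833 [ 0.31866194 -0.07705949 -0.60136859]
```

View pics/end.png

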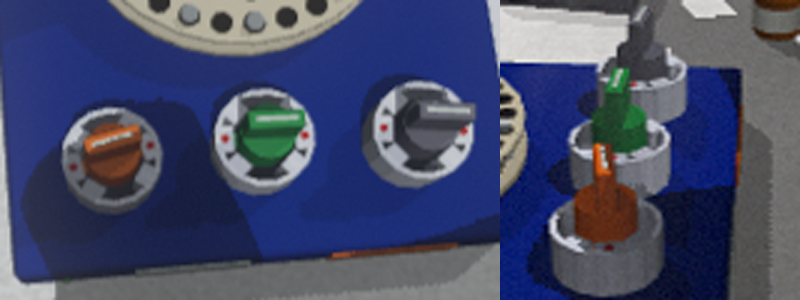

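The orange bar at (112,142) now points along its red dots at (73,167) and (150,146), with the lugs under the collar. The green and grey caps are unchanged, so I hand the job in.

```bash
python3 -c "
from rig import *
print(close_job())"
```

```text
the job is handed in; nothing more can be done
None
```

The orange cap was pushed down, turned a quarter turn clockwise, seated and released in about 14 s; the green and grey caps were not touched, and the job is handed in.

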